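# Snug a piston in the machine vice

### The arm

A 6-joint arm with a two-finger parallel gripper is mounted at the origin on a cart in front of the work surface, level with it; the furniture and walls round the work are solid. World frame = base frame: x ahead of the robot, y to its left, z up, the work surface at z = 0. Lengths are in mm, angles in degrees, forces in N, time in s.
With the tool pointing down it reaches from about 350 to 850 mm from the base axis. Payload 8.1 kg.
Tool frame: the origin (TCP) lies at the very end of the fingers, on their centre line; the grasp point (between the pads) lies 19 mm behind it (r.grip_point_offset is the distance from the TCP to the grasp point, in mm); z points along the fingers, y is the line along which they close (so a half turn about z gives the same grasp; the last joint's range is limited). The gripper opens to 85 mm and grips with 20 to 120 N. Pads are 22 mm wide; open, the fingers measure 114 mm over their backs; the gripper's body (76 mm by 85 mm) begins 54 mm behind the grasp point. The pads swing forward as they close: fully open they stand 13 mm farther back than shut.
Start: joints at [69.763, 7.471, 85.268, -0, 87.261, -4.893], TCP at [158.744, 578.624, 197.092] pointing down, gripper open.
Joint ranges: [-169.43, 169.43], [-51.17, 129.36], [1.28, 143.12], [-76.62, 256.62], [0, 156.53], [-152.29, 152.29]. Speed limits (degrees/s): [136.94, 136.94, 159.86, 180, 180, 180].

### API

Orientations are given as [roll, pitch, yaw] about the fixed x, y, z axes, in that order (R = Rz(yaw) Ry(pitch) Rx(roll)).
In Python, from bench import status, eyes, r gives the robot as it stands.
- The arm moves only by the shell command python3 -m handwheel 'ROWS' [FORCE]. ROWS is a JSON object whose one key "series" holds a list that holds one entry, the list of rows, each a list of 7 numbers: the shift along the tool's x, y, z in cm, then the turn, a rotation vector about the tool's x, y, z in rad, then the opening, from 0 (shut) to 1 (fully open). In form: {"series": [[[tx, ty, tz, rx, ry, rz, claw], ...]]}. A call has 1 to 12 rows; each row is the pose to reach, as a shift and turn from the pose commanded when the call began, along the tool's axes at that moment; what a row does not reach only later rows make up. A row lasts 1/8 s, in which the tool goes at most 62.5 mm and 10.7 degrees, less where a joint would pass 70% of its speed; a pose out of reach is approached as far as the arm can. A call with a gripper value outside its range is refused whole. The fingers move at their own pace and stop on an object; FORCE is the grip in N (left out, the last holds). Time passes only in rows, so rows that repeat a pose let the fingers close. It gives the time, the measured TCP pose, the force, the opening and the grip force at its end, in the units of the state.
- status.sense(): the state, without advancing time (a new reading comes with each control period).
- eyes.snapshot(name): name is "side" or "top"; returns a dict with "img" (420x560x3 uint8, red, green, blue), "mtx" (3x3 intrinsics, pixels), "k1" (the pictures are not rectified: a ray, as slopes to the right and down, at radius r is drawn at 1 + k1 r^2 times it, then the intrinsics apply), "R" (3x3) and "t" (3): a world point X has camera coordinates R X + t. Camera axes: x right, y down, z forward; pixel columns grow to the right and rows downward; lengths in mm; the calibration is good to about 2 mm. A picture is of the moment at which its call begins. There is no depth.
- r.hand_in(): hands the job in; it is judged then, once.
The state is a dict: "time": time; "joint_pos": joint angles; "qd": joint speeds; "joint_efforts": joint torques, N m; "tool_pos": TCP position; "tcp_rot": TCP orientation; "ft_force": force on the tool from outside, world axes, zero at the start; "wrist_torque": the same for the moment, N m; "finger_gap": finger opening in mm; "grip_force": force on a finger pad.
Only numpy, scipy, OpenCV 4.12 (cv2) and the standard library are available. Lean on these libraries where they do the work, as an engineer would, in place of code of your own. Each camera call takes 0.05 s, during which the arm holds its last target. There are 200 camera calls.

### The job

Stand the piston upright on the bed of the machine vice, in the middle of the jaws' width, and let go of it. Then wind the vice's crank clockwise until the moving jaw presses the piston against the fixed jaw, and snug it by feel: firm enough that the piston cannot shift, but gently, because its thin skirt must not be squeezed hard. Let go of the crank and leave the small loose parts and the torch where they are.

Things in the scene. Friction and masses are not known exactly. Their poses are not given: they have to be found in the camera images.
- piston: Bare-metal engine piston, a plain can shape 43 mm in diameter and 42 mm tall, about 0.25 kg, standing on its skirt on the bench, clear of other things. Origin at the centre of its underside, z up.
- vice: Dark cast-iron machine vice bolted down, foot 190 x 120 x 16 mm, jaws 88 mm wide with brown fibre liners. Origin on the bench plane below the jaw gap; x runs level along the screw from the crank (robot's side) to the fixed jaw, y along the jaws' width to the left, z up. Screw axis at y = 0, z = 88 mm. Nut bridge between crank and moving jaw at x = -93 to -119 mm, 104 mm high.
- jaw: The moving jaw (nearer the robot); carries screw and crank, slides to +x of the vice, stays where it is left. Its origin is the vice's origin at crank 0 and shifts with the jaw. At the start its liner face is 54 to 65 mm from the fixed one: the face plate is set out by an unknown 0 to 6 mm, so where it touches must be felt. Snug is a squeeze of 25 to 75 N; over 90 N spoils the piston.
- crank (a joint): Crank angle, rad: 0 = handle straight up, jaw fully open; grows clockwise seen from the robot and closes the jaw 4 mm per rad; starts at 0 to 1.2, touches after 2.7 to 5.6 rad of turning. Free turning takes about 7.5 N at the handle (screw friction, which also locks it); each N of squeeze adds 0.09 N there. The liner is springy: past touch on both jaws the squeeze grows some 70 N per rad.
- crank_grip (a point): Middle of the crank handle: a black, freely spinning sleeve, 17 mm thick, 55 mm long, level along the vice's x, jutting from the crank arm towards the robot. In the vice's frame it is at x = -201 mm + 4 mm per rad, y = -45 sin(angle) mm, z = 88 + 45 cos(angle) mm (43 to 133 mm above the bench); the arm ends 30 mm beyond it in +x.
- bearing: Ball bearing lying flat, 47 mm across, 14 mm high; a loose bystander. Origin at the centre of its underside.
- torch: Grey torch standing on end, 39 mm across, 124 mm tall; a loose bystander. Origin at the centre of its underside.
- spark_plug: Spark plug lying down, 73 mm long, 20 mm thick; a loose bystander. Origin at the centre of its underside.
- tall_bolt: Grey bolt standing on its head, 19 mm across, 51 mm tall; a loose bystander. Origin at the centre of its underside.
- bed (a point): Point on the flat bed between the jaws, on which the work stands: 72 mm above the bench, in the middle of the jaws' width, straight above the vice's origin. The jaws rise 31 mm above the bed.
- fixed_face (a point): Middle of the liner face of the fixed jaw (the far one), 16 mm above the bed, at x = +30 mm, y = 0 in the vice's frame.
Things that resemble listed ones, but are neither listed nor needed, are in the scene too. Of the things shaped like the piston, the metal one is meant.

How it is judged:
By the outcome, as a careful person would: the job done as asked, in the order asked, and still so for the second after the job is handed in, with the robot touching nothing.
It also fails if it takes over 72 s, if anything falls off the work surface, if the arm or the gripper's body presses on something with over 40 N, if the wrist force passes 120 N, or if a joint passes its speed limit or range.

## Working session

There is one attempt and no reset: what is moved stays moved. The work goes in short steps, Python scripts to look and compute and a shell command to move; the robot and the scene stay as the last step left them, time stands still between calls to the robot, and variables do not carry over. Pictures are saved under pics/ and viewed, at most 12 in all, crops included, and the job is handed in when it is done.

```bash
ls; mkdir -p pics; cat > h.py <<'E'
import numpy as np, cv2
from bench import status, eyes, r
from scipy.spatial.transform import Rotation as Ro
def snap(n,f):
    s=eyes.snapshot(n); cv2.imwrite('pics/'+f,s['img'][:,:,::-1]); np.savez('pics/'+f+'.npz',**{k:np.array(v) for k,v in s.items()}); return s
def load(f): return dict(np.load('pics/'+f+'.npz'))
def ray(s,px):
    K=np.array(s['mtx']);k1=float(s['k1']);d=np.array([(px[0]-K[0,2])/K[0,0],(px[1]-K[1,2])/K[1,1]]);u=d.copy()
    for _ in range(30): u=d/(1+k1*(u@u))
    R=np.array(s['R']);t=np.array(s['t']); return -R.T@t, R.T@np.array([u[0],u[1],1])
def at_z(s,px,z):
    c,d=ray(s,px); return c+d*(z-c[2])/d[2]
def tri(s1,p1,s2,p2):
    c1,d1=ray(s1,p1);c2,d2=ray(s2,p2)
    a=np.linalg.lstsq(np.c_[d1,-d2],c2-c1,rcond=None)[0];q1=c1+a[0]*d1;q2=c2+a[1]*d2
    return (q1+q2)/2,np.linalg.norm(q1-q2)
def proj(s,X):
    R=np.array(s['R']);t=np.array(s['t']);c=R@np.array(X)+t;u=c[:2]/c[2];u=u*(1+float(s['k1'])*(u@u));K=np.array(s['mtx'])
    return np.array([K[0,0]*u[0]+K[0,2],K[1,1]*u[1]+K[1,2]])
def delta(goal,rpy):
    """tool-frame shift (cm) and rotvec from current measured pose"""
    st=status.sense();R0=Ro.from_euler('xyz',st['tcp_rot'],degrees=True);R1=Ro.from_euler('xyz',rpy,degrees=True)
    return R0.inv().apply(np.array(goal)-st['tool_pos'])/10,(R0.inv()*R1).as_rotvec()
E
python3 - <<'E'
from h import *
a=snap('top','t1.png');b=snap('side','s1.png')
for s in(a,b): print(s['mtx'],s['k1'],-np.array(s['R']).T@s['t'])
print(status.sense())
E
```

```text
pics
[[452.47079639   0.         277.8686506 ]
 [  0.         452.47079639 209.50400325]
 [  0.           0.           1.        ]] -0.08070956735630057 [ 276.52965093  271.4143084  1123.30338258]
[[406.54710868   0.         279.31107443]
 [  0.         406.54710868 212.11646901]
 [  0.           0.           1.        ]] -0.03429408060840853 [ 248.69640739 1058.49885345  659.14029083]
{'time': 0.1, 'joint_pos': array([ 6.97635272e+01,  7.51069976e+00,  8.53262054e+01, -7.48994756e-04,
        8.72619616e+01, -4.89263696e+00]), 'qd': array([-0.05562086, -0.05069841, -0.2114702 ,  0.08455234, -0.01085963,
       -0.00113805]), 'joint_efforts': array([ 9.45806642e-04, -5.70960689e+01, -5.01934147e+01, -1.72555283e-04,
        8.48721131e-03,  4.76373680e-05]), 'tool_pos': array([158.54453218, 578.07291902, 196.11989687]), 'tcp_rot': array([-1.79901430e+02, -7.68687927e-03,  1.64656194e+02]), 'ft_force': array([ 0.35560636,  1.20154685, -0.15210251]), 'wrist_torque': array([ 0.00295638, -0.05438172,  0.02776895]), 'grip_force': 0.0, 'finger_gap': 85.38871056319846}
```

View pics/t1.png

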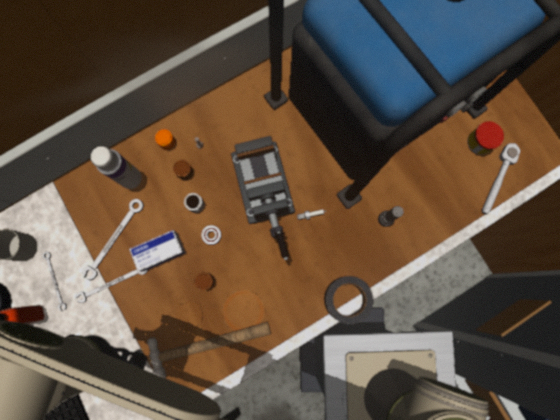

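View pics/s1.png

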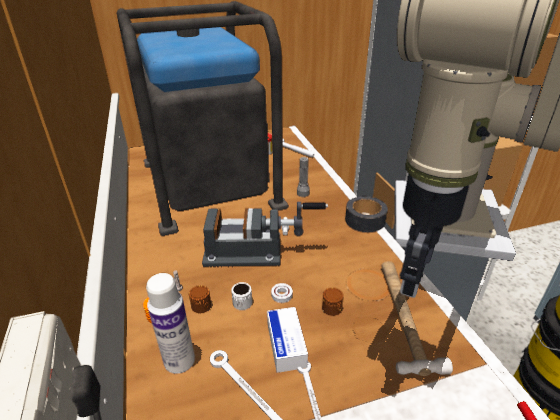

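Top view: the candidates for the piston are a light metal can (193,203) and brown cans at (182,170) and (204,282). The spark plug is the white item at (312,214), the torch is at (390,216), the bearing at (211,235), the tall bolt at (198,143), and the vice at (263,185) with its crank at (283,250). In the side view the metal can is at (242,296). By the description I choose the metal can, and I'll check it in a crop.

```bash
python3 - <<'E'
from h import *
a=load('t1.png');b=load('s1.png')
A=cv2.resize(a['img'][110:270,160:330],(400*170//160,400),interpolation=3)
B=cv2.resize(b['img'][190:315,185:340],None,fx=2.35,fy=2.35,interpolation=3)
h=400;C=np.zeros((600,800,3),np.uint8);C[:400,:425]=A;C[:B.shape[0],430:430+B.shape[1]]=B[:,:370]
cv2.imwrite('pics/c1.png',C[:400,:,::-1]); print(B.shape)
print('piston top',at_z(a,(193,203),42),at_z(b,(242,288),42))
for n,p,z in[('bearing',(211,235),14),('torch',(398,211),124),('plug',(312,214),10),('bolt',(198,143),51),('bar1',(275,100),5),('bar2',(348,195),5),('brown2',(204,282),40)]: print(n,at_z(a,p,z).round())
print('handle',tri(a,(286,253),b,(320,206)))
E
```

```text
(294, 364, 3)
piston top [473.96681253 469.05809615  42.        ] [475.64689618 468.44243538  42.        ]
bearing [398. 429.  14.]
torch [432.  -7. 124.]
plug [446. 178.  10.]
bolt [623. 457.  51.]
bar1 [751. 265.   5.]
bar2 [494.  85.   5.]
brown2 [283. 441.  40.]
handle (array([344.01902278, 247.7034895 , 127.76102746]), np.float64(2.2244701436472534))
```

View pics/c1.png

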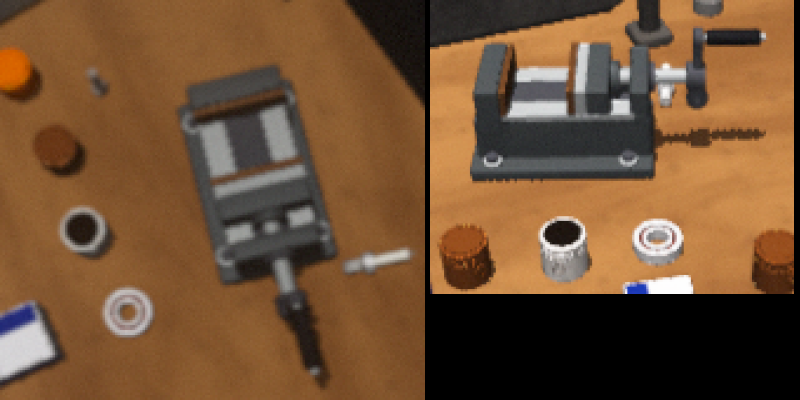

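The crop shows a bare-metal can with a dark crown, at top view (193,203) and side view (242,288). The other two cans are brown, so the metal can is confirmed as the piston. The spark plug lies to the right of the vice. Next I'll fit the vice pose.

```bash
cat > fit.py <<'E'
from h import *
from scipy.optimize import least_squares
a=load('t1.png');b=load('s1.png')
ct=lambda x,y:(x/2.5+160,y/2.5+110); cs=lambda x,y:((x-430)/2.35+185,y/2.35+190)
# (cam, pixel, vice-frame fn of params)
def W(p,X):
    c,s=np.cos(p[2]),np.sin(p[2]); return [p[0]+c*X[0]-s*X[1],p[1]+s*X[0]+c*X[1],X[2]]
def res(p):
    x,y,yaw,mj,bx0,bx1,by,ang=p
    hx=-201+4*ang; hy=-45*np.sin(ang);hz=88+45*np.cos(ang)
    o=[(a,ct(196,120),(30,44,103)),(a,ct(285,97),(30,-44,103)),(a,ct(210,181),(mj,44,103)),(a,ct(301,158),(mj,-44,103)),
     (b,cs(513,46),(30,44,103)),(b,cs(568,43),(mj,44,103)),
     (a,ct(190,122),(bx1,by,20)),(a,ct(289,98),(bx1,-by,20)),(a,ct(224,256),(bx0,by,20)),(a,ct(330,232),(bx0,-by,20)),
     (b,cs(492,160),(bx1,by,20)),(b,cs(628,158),(bx0,by,20)),
     (b,cs(763,37),(hx-28,hy,hz)),(b,cs(704,36),(hx+28,hy,hz)),(a,ct(319,375),(hx-28,hy,hz)),(a,ct(296,305),(hx+28,hy,hz))]
    return np.concatenate([proj(s,W(p,X))-np.array(px) for s,px,X in o])
f=least_squares(res,[560,290,0.3,-30,-80,80,45,0.4],loss='soft_l1')
if __name__=='__main__':
    p=f.x;print(p.round(3),'yaw',np.degrees(p[2]));print(res(p).reshape(-1,2).round(1).tolist())
    print('gap',30-p[3],'bed',W(p,(0,0,72)))
E
python3 fit.py
python3 - <<'E'
from h import *
a=load('t1.png');b=load('s1.png')
cv2.imwrite('pics/c2.png',cv2.resize(b['img'][195:275,195:335],None,fx=5.5,fy=5.5,interpolation=2)[:,:,::-1])
cv2.imwrite('pics/c3.png',cv2.resize(a['img'][130:270,215:325],None,fx=4.2,fy=4.2,interpolation=2)[:,:,::-1])
E
```

```text
[ 5.50168e+02  3.03545e+02  2.41000e-01 -3.17720e+01 -8.98550e+01
  5.15090e+01  5.22740e+01  3.70000e-02] yaw 13.823707597137648
[[-0.1, -0.5], [0.7, -0.7], [0.7, 0.1], [1.2, -0.3], [-3.4, 18.6], [-0.1, 19.4], [-0.3, 0.6], [0.2, -0.1], [-0.1, 0.6], [-1.6, -0.6], [-0.4, -0.1], [0.2, -0.1], [0.5, -0.9], [2.0, -0.1], [-1.2, -0.5], [1.3, 2.8]]
gap 61.77230743685722 bed [np.float64(550.1684647227108), np.float64(303.5445534542374), 72]
```

View pics/c3.png

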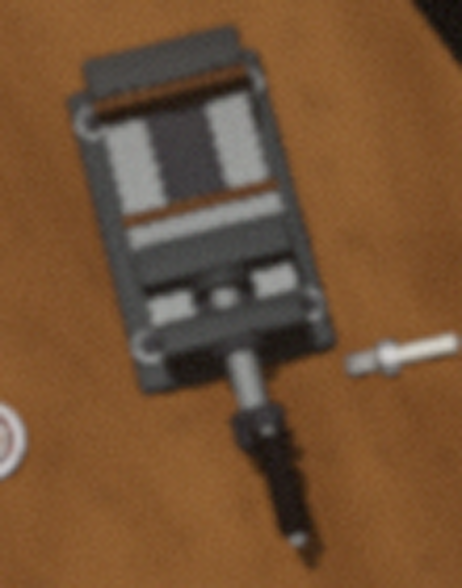

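```bash
sed -i 's/cs(513,46),(30,44,103)/cs(513,46),(30,-44,103)/; s/cs(568,43),(mj,44,103)/cs(571,43),(mj,-44,103)/' fit.py; cat >> fit.py <<'E'
    for s,n,m in((b,'c2.png',(195,195,5.5)),):
        im=cv2.imread('pics/'+n)
        mj=p[3]
        for X in[(30,44,103),(30,-44,103),(mj,44,103),(mj,-44,103),(0,0,72),(-106,0,104),(-95,60,16),(95,60,16),(-201+4*p[7],-45*np.sin(p[7]),88+45*np.cos(p[7])),(-171,0,88)]:
            q=(proj(s,W(p,X))-m[:2]+.5)*m[2];cv2.circle(im,tuple(int(v) for v in q),4,(0,255,0),2)
        cv2.imwrite('pics/c4.png',im)
E
python3 fit.py
```

```text
[ 5.50931e+02  3.04696e+02  2.41000e-01 -3.19730e+01 -9.08150e+01
  5.04470e+01  5.18700e+01  5.40000e-02] yaw 13.797409398346325
[[-0.6, -0.8], [0.2, -1.0], [0.3, -0.2], [0.7, -0.5], [0.3, -2.1], [0.4, -1.2], [-0.5, 0.6], [-0.3, 0.1], [-0.3, 0.6], [-2.1, -0.4], [-0.4, 0.0], [0.2, 0.1], [0.0, -0.8], [1.5, 0.0], [-1.5, -0.9], [1.1, 2.4]]
gap 61.97250817947513 bed [np.float64(550.9311000384668), np.float64(304.6960316714689), 72]
```

View pics/c4.png

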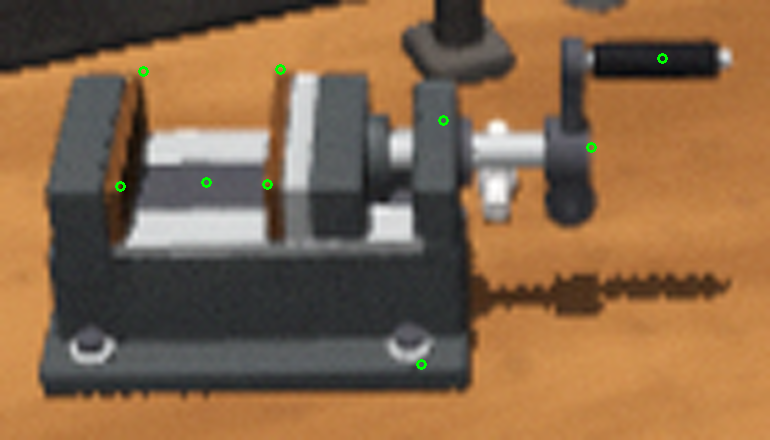

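The overlay lands well: liner corners, bed and sleeve centre all match within about 1 px. The vice is at (551,305), yaw 13.8°, gap about 62 mm, crank about 0.05 rad. Next I'll refine the crank angle and compute the moves.

```bash
cat >> h.py <<'E'
V=np.array([550.9,304.7]);YAW=13.8
def v2w(X):
    a=np.radians(YAW);c,s=np.cos(a),np.sin(a);return np.array([V[0]+c*X[0]-s*X[1],V[1]+s*X[0]+c*X[1],X[2]])
def w2v(X):
    a=np.radians(YAW);c,s=np.cos(a),np.sin(a);d=np.array(X[:2])-V;return np.array([c*d[0]+s*d[1],-s*d[0]+c*d[1],X[2]])
D=[180,0,YAW-180]
E
python3 - <<'E'
from h import *
a=load('t1.png');b=load('s1.png')
for px in[(278,232.4),(282,246),(286.4,259.8)]: print('handle top ray z=133',w2v(at_z(a,px,133)).round(1))
for f,n in((a,'top'),(b,'side')):
    g=f['img'].max(2).astype(int)
    # dark sleeve centroid
    x0,x1,y0,y1=(272,292,228,266) if n=='top' else (302,327,200,212)
    m=g[y0:y1,x0:x1]<45; ys,xs=np.nonzero(m); print(n,xs.mean()+x0,ys.mean()+y0,m.sum())
print(delta([474.5,469,120],D),delta([474.5,469,10],D))
E
```

```text
handle top ray z=133 [-167.7   -0.4  133. ]
handle top ray z=133 [-198.9   -1.1  133. ]
handle top ray z=133 [-230.4   -2.6  133. ]
top 281.4634146341463 243.32926829268294 164
side 313.703125 205.546875 128
(array([-33.35654002,  -2.1449034 ,   7.6112159 ]), array([-0.001649  , -0.0005688 , -0.50865513])) (array([-33.35801579,  -2.12597927,  18.61119952]), array([-0.001649  , -0.0005688 , -0.50865513]))
```

```bash
python3 -m handwheel '{"series":[[[-6,-0.4,1.4,0,0,-0.1,1],[-12,-0.8,2.8,0,0,-0.2,1],[-18,-1.2,4.2,0,0,-0.3,1],[-24,-1.6,5.6,0,0,-0.4,1],[-30,-2,7,0,0,-0.5,1],[-33.4,-2.15,7.6,0,0,-0.509,1],[-33.4,-2.15,7.6,0,0,-0.509,1],[-33.4,-2.15,7.6,0,0,-0.509,1],[-33.4,-2.15,7.6,0,0,-0.509,1]]]}' 40
python3 - <<'E'
from h import *
snap('top','t2.png');s=snap('side','s2.png')
a=load('t2.png')
cv2.imwrite('pics/c5.png',np.hstack([cv2.resize(a['img'][150:250,150:250],(400,400)),cv2.resize(s['img'][220:320,190:290],(400,400))])[:,:,::-1])
print(delta([474.5,469,10],D),status.sense()['tool_pos'])
E
```

```text
time: 1.23
tool_pos: [474.0, 470.3, 121.4]
tcp_rot: [180.0, 0.0, -166.1]
ft_force: [-0.4, -0.4, -0.4]
finger_gap: 85.5
grip_force: 0.0
(array([ 7.34709891e-03, -1.42821071e-01,  1.11560917e+01]), array([0.00031427, 0.00043899, 0.00195139])) [474.18878063 470.35821312 121.56138163]
```

View pics/c5.png

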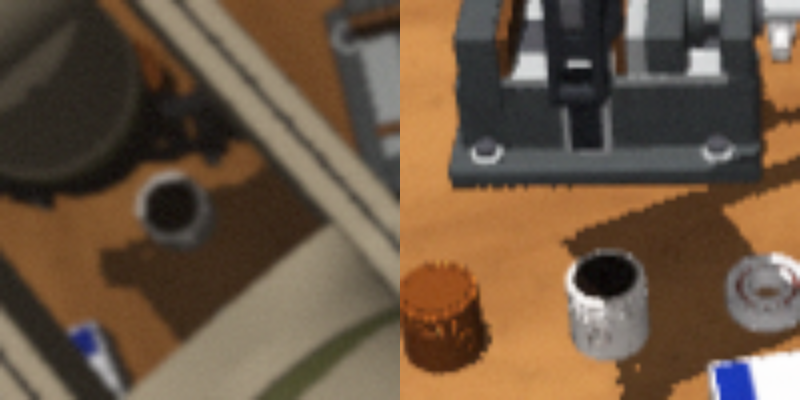

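The crop shows the piston rim at side (241,289) and top (193,202), consistent with the earlier fix. Descending and gripping.

```bash
python3 -m handwheel '{"series":[[[0,-0.1,5,0,0,0,1],[0,-0.1,9,0,0,0,1],[0,-0.1,11.1,0,0,0,1],[0,-0.1,11.1,0,0,0,1],[0,-0.1,11.1,0,0,0,0.3],[0,-0.1,11.1,0,0,0,0.3],[0,-0.1,11.1,0,0,0,0.3],[0,-0.1,11.1,0,0,0,0.3],[0,-0.1,11.1,0,0,0,0.3],[0,-0.1,11.1,0,0,0,0.3]]]}' 40; python3 -c "
from h import *
s=status.sense();print(s['tool_pos'],s['finger_gap'],s['grip_force'])"
```

```text
time: 2.58
tool_pos: [475.3, 468.5, 10.0]
tcp_rot: [-180.0, -0.0, -166.2]
ft_force: [-0.2, 0.1, 0.5]
finger_gap: 25.4
grip_force: 0.0
[475.31635028 468.4661759   10.01517139] 25.394274751426284 0.0
```

The gap is 25 mm with no grip force, so the piston isn't between the pads. Looking again.

```bash
python3 - <<'E'
from h import *
a=snap('top','t3.png');s=snap('side','s3.png')
cv2.imwrite('pics/c6.png',np.hstack([cv2.resize(a['img'][150:250,150:250],(400,400)),cv2.resize(s['img'][220:320,190:290],(400,400))])[:,:,::-1])
E
```

```text
(no output)
```

View pics/c6.png

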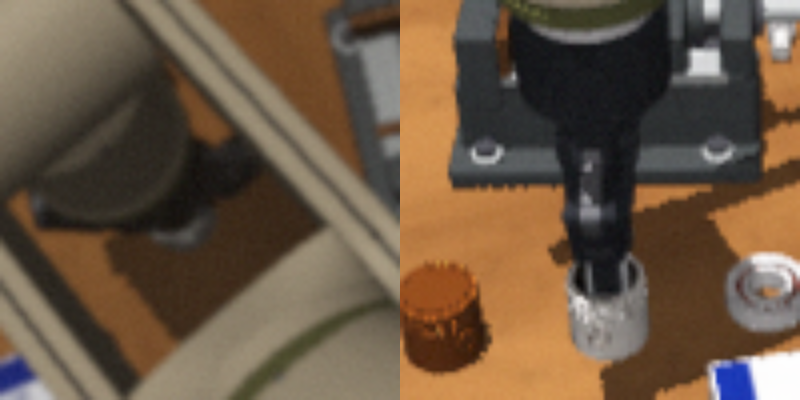

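```bash
python3 - <<'E'
from h import *
a=load('t2.png');s=load('s2.png');s3=load('s3.png');a3=load('t3.png')
print('front bottom',at_z(s,(242.3,309.5),0),'rim ctr',at_z(s,(241,288.8),42), 'tri',tri(a,(193.5,201.5),s,(241,288.8)))
ty=v2w([0,1,0])-v2w([0,0,0])
T=np.array([475.3,468.5,10]);
for z in(10,42):
  for k in(-13,0,13): q=T+ty*k;q[2]=z;print(z,k,proj(s,q).round(1),proj(a,q).round(1))
d=np.abs(s3['img'][285:312,228:256].astype(int)-s['img'][285:312,228:256]).max(2);print((d[12:]>40).sum(),(d[:12]>40).sum())
cv2.imwrite('pics/c7.png',np.hstack([cv2.resize(s3['img'][250:315,215:265],(460,598),interpolation=2),cv2.resize(a3['img'][170:240,170:210],(340,598),interpolation=2)])[:,:,::-1])
E
```

```text
front bottom [470.9254569  490.08886396   0.        ] rim ctr [477.00456896 471.19320072  42.        ] tri (array([478.14501897, 468.40151551,  39.06883386]), np.float64(0.10759020766801564))
10 -13 [243.4 294.3] [200.6 203.4]
10 0 [243.1 298.7] [195.5 204.7]
10 13 [242.7 303.1] [190.5 206. ]
42 -13 [242.5 283.7] [198.4 201.1]
42 0 [242.1 288. ] [193.2 202.5]
42 13 [241.7 292.4] [188.1 203.8]
9 78
```

View pics/c7.png

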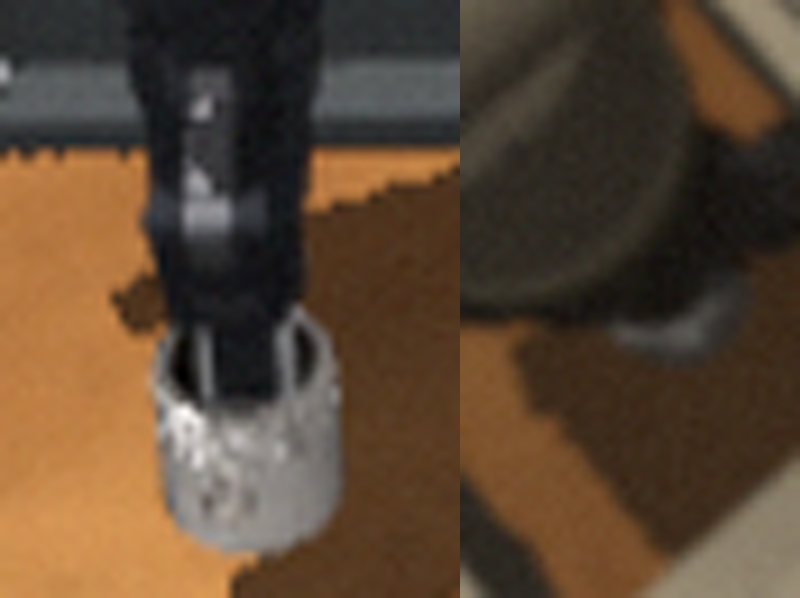

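The finger is drawn inside the can (side px ≈ (241,294)) and the can hasn't moved. I'll lift slightly to see whether anything is held, then open above it and regrip in small steps.

```bash
python3 -m handwheel '{"series":[[[0,0,-0.5,0,0,0,0.3],[0,0,-1,0,0,0,0.3],[0,0,-1,0,0,0,0.3],[0,0,-1,0,0,0,0.3]]]}'; python3 - <<'E'
from h import *
s=snap('side','s4.png');s2=load('s2.png')
d=np.abs(s['img'][285:314,228:256].astype(int)-s2['img'][285:314,228:256]).max(2);print((d[12:]>40).sum(),(d[:12]>40).sum())
# silver can silhouette: rows/cols where bright & grey
for f in('s1.png','s2.png','s3.png','s4.png'):
    im=load(f)['img'][270:320,225:262].astype(int);m=(im.max(2)-im.min(2)<30)&(im.min(2)>70);y,x=np.nonzero(m);print(f,m.sum(),x.min()+225,x.max()+225,y.min()+270,y.max()+270)
E
```

```text
time: 3.18
tool_pos: [475.5, 468.6, 20.2]
tcp_rot: [180.0, 0.0, -166.2]
ft_force: [0.2, 0.0, 0.2]
finger_gap: 25.5
grip_force: 0.0
17 71
s1.png 332 232 251 283 309
s2.png 341 232 251 282 309
s3.png 376 232 251 270 309
s4.png 362 232 251 270 309
```

```bash
python3 -m handwheel '{"series":[[[0,0,-2,0,0,0,0.3],[0,0,-4.5,0,0,0,0.3],[0,0,-4.5,0,0,0,1],[0,0,-4.5,0,0,0,1],[0,0,-4.5,0,0,0,1],[0,0,-4.5,0,0,0,1],[0,0,-4.5,0,0,0,1]]]}' 25; python3 - <<'E'
from h import *
s=snap('side','s5.png');t=snap('top','t5.png')
print(delta([475.5,468.5,10],D))
E
```

```text
time: 4.1
tool_pos: [475.1, 468.3, 64.4]
tcp_rot: [-180.0, -0.1, -166.2]
ft_force: [-0.7, -0.7, -0.0]
finger_gap: 85.6
grip_force: 0.0
(array([-2.63619996e-02,  2.45886509e-03,  5.47953070e+00]), array([-0.00019546, -0.00042011,  0.00031793]))
```

```bash
python3 -m handwheel '{"series":[[[0,0,2.5,0,0,0,1],[0,0,4.5,0,0,0,1],[0,0,5.5,0,0,0,1],[0,0,5.5,0,0,0,0.7],[0,0,5.5,0,0,0,0.6],[0,0,5.5,0,0,0,0.55],[0,0,5.5,0,0,0,0.52],[0,0,5.5,0,0,0,0.5],[0,0,5.5,0,0,0,0.48],[0,0,5.5,0,0,0,0.47],[0,0,5.5,0,0,0,0.47]]]}' 25; python3 -c "
from h import *
s=snap('side','s6.png')"
```

```text
time: 5.58
tool_pos: [475.4, 468.5, 10.1]
tcp_rot: [-180.0, -0.0, -166.2]
ft_force: [0.9, 0.5, -0.5]
finger_gap: 39.7
grip_force: 0.0
```

```bash
python3 - <<'E'
from h import *
ty=v2w([0,1,0])-v2w([0,0,0]); print('ty',ty)
def panel(f,T,gap,lift,x0=190,y0=220,w=100,h=100,k=4):
    s=load(f);im=cv2.resize(s['img'][y0:y0+h,x0:x0+w],None,fx=k,fy=k,interpolation=2)
    for sg,c in((1,(255,255,0)),(-1,(0,255,255))):
        q=np.array(T)+sg*ty*gap/2;q[2]+=lift;p=(proj(s,q)-[x0,y0]+.5)*k;cv2.circle(im,tuple(int(v) for v in p),4,c,2)
    return im
A=panel('s5.png',[475.1,468.3,64.4],85.6,13);B=panel('s6.png',[475.4,468.5,10.1],39.7,4)
cv2.imwrite('pics/c8.png',np.hstack([A,B])[:,:,::-1])
E
```

```text
ty [-0.23853346  0.97113428  0.        ]
```

View pics/c8.png

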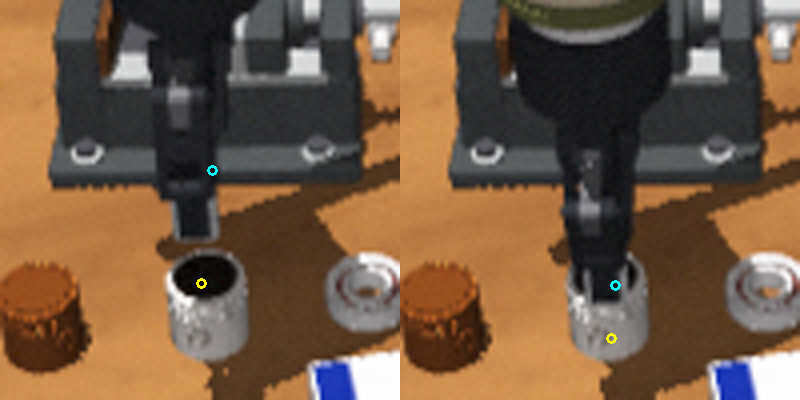

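In the crop the near fingertip appears at left (239,280) and right (240,294) px, about 10 px (≈30 mm) above the prediction. No force was felt either time, so the fingertips must actually sit about 30 mm higher than reported and closed above the can. I'll probe downwards, open, in small guarded steps.

```bash
python3 -m handwheel '{"series":[[[0,0,0,0,0,0,1],[0,0,0,0,0,0,1],[0,0,0,0,0,0,1],[0,0,0.5,0,0,0,1],[0,0,1,0,0,0,1],[0,0,1,0,0,0,1],[0,0,1,0,0,0,1]]]}' 25
```

```text
time: 6.5
tool_pos: [475.3, 468.5, -0.0]
tcp_rot: [-180.0, -0.0, -166.2]
ft_force: [0.9, 0.6, 0.1]
finger_gap: 85.5
grip_force: 0.0
```

```bash
python3 - <<'E'
from h import *
a=snap('top','t6.png');b=snap('side','s7.png')
print(status.sense()['tool_pos'],status.sense()['joint_pos'].round(2))
# vertical tool line projections
for z in(0,50,100,200,300): print(z,proj(a,[475,468.5,z]).round(1),proj(b,[475,468.5,z]).round(1))
# dark-finger mask in side: lowest dark pixels near columns 225..256
im=b['img'].astype(int).max(2);ref=load('s1.png')['img'].astype(int).max(2)
for c in range(226,258,2):
    col=[r_ for r_ in range(240,312) if abs(im[r_,c]-ref[r_,c])>35];print(c,max(col) if col else None,end='; ')
E
```

```text
[4.75516734e+02 4.68631152e+02 2.81490655e-01] [ 40.18  26.9   83.19   0.    69.89 -63.64]
0 [196.2 205.5] [243.5 301.9]
50 [192.6 202. ] [242.  285.3]
100 [188.7 198.1] [240.5 267.6]
200 [179.7 189.2] [237.1 228.3]
300 [168.6 178.2] [233.2 182.8]
226 282; 228 285; 230 286; 232 294; 234 295; 236 300; 238 302; 240 311; 242 311; 244 311; 246 311; 248 311; 250 311; 252 311; 254 311; 256 311;
```

```bash
python3 -m handwheel '{"series":[[[0,0,0.5,0,0,0,1],[0,0,1,0,0,0,1],[0,0,1,0,0,0,1],[0,0,1,0,0,0,1]]]}' 25
```

```text
time: 7.1
tool_pos: [475.3, 468.5, -10.0]
tcp_rot: [-180.0, -0.0, -166.2]
ft_force: [-0.6, -0.6, 1.1]
finger_gap: 85.6
grip_force: 0.0
```

```bash
python3 - <<'E'
from h import *
b=snap('side','s8.png');s7=load('s7.png')
d=np.abs(b['img'].astype(int)-s7['img']).max(2)>30
y,x=np.nonzero(d[200:330,200:290]);print(x.min()+200,x.max()+200,y.min()+200,y.max()+200)
print('\n'.join(''.join('#' if v else '.' for v in row) for row in d[280:325,215:275]))
E
```

```text
213 289 200 322
...............#.....####......###..........................
.....................####......##........................#..
...............................#.........................#..
...........#................................................
...........##...............................................
............##..............................................
.............#..............................................
............................................................
............................................................
............................................................
............................................................
.....................#.##...................................
....................#######.................................
....................##..#.....#.............................
..............................#.............................
.................###..#.####.##.............................
.................####.##.....##.............................
.................#####.......##................
[... 960 characters left out ...]
.............................
........................#...##..............................
........................#...##..............................
........................#...................................
..........................................#.................
............................................................
............................................................
............................................................
............................................................
.....................................#......................
............................................................
............................................................
```

```bash
python3 - <<'E'
from h import *
b=load('s8.png');ty=np.array([-.2385,.9711,0])
for k in(43,57):
  for z in(0,10,20,30,40): q=np.array([475.3,468.5,0])+ty*k;q[2]=z;print(k,z,proj(b,q).round(1))
E
python3 -m handwheel '{"series":[[[0,0,0.3,0,0,0,1],[0,0,0.6,0,0,0,1],[0,0,0.6,0,0,0,1],[0,0,0.6,0,0,0,1]]]}' 25
```

```text
43 0 [242.1 317. ]
43 10 [241.8 313.8]
43 20 [241.5 310.5]
43 30 [241.2 307.1]
43 40 [240.9 303.7]
57 0 [241.7 322.2]
57 10 [241.3 319. ]
57 20 [241.  315.6]
57 30 [240.7 312.3]
57 40 [240.4 308.9]
time: 7.65
tool_pos: [475.4, 468.5, -15.9]
tcp_rot: [-180.0, -0.0, -166.2]
ft_force: [-0.1, 0.2, -0.3]
finger_gap: 85.4
grip_force: 0.0
```

```bash
python3 -m handwheel '{"series":[[[0,0,0.3,0,0,0,1],[0,0,0.6,0,0,0,1],[0,0,0.6,0,0,0,0.8],[0,0,0.6,0,0,0,0.6],[0,0,0.6,0,0,0,0.5],[0,0,0.6,0,0,0,0.4],[0,0,0.6,0,0,0,0.4],[0,0,0.6,0,0,0,0.4]]]}' 30
```

```text
time: 8.65
tool_pos: [475.6, 468.8, -21.5]
tcp_rot: [180.0, 0.0, -166.2]
ft_force: [-0.6, 0.9, 3.4]
finger_gap: 41.8
grip_force: 30.8
```

Gripped at 41.8 mm with 31 N. The piston underside is on the bench at reported TCP z ≈ -21.6, so I'll use that as the height reference. Lifting.

```bash
python3 -m handwheel '{"series":[[[0,0,-0.5,0,0,0,0.4],[0,0,-3,0,0,0,0.4],[0,0,-7,0,0,0,0.4],[0,0,-12,0,0,0,0.4],[0,0,-15,0,0,0,0.4],[0,0,-15,0,0,0,0.4],[0,0,-15,0,0,0,0.4],[0,0,-15,0,0,0,0.4]]]}' 40; python3 - <<'E'
from h import *
a=snap('top','t9.png');b=snap('side','s9.png')
T=status.sense()['tool_pos'];print(T)
im=b['img'][200:300,205:275].astype(int);m=((im.max(2)-im.min(2)<25)&(im.min(2)>95));print('\n'.join(''.join('#' if v else '.' for v in row) for row in m[10:90]))
off=21.6
for dx,dz in((-21.5,0),(21.5,0),(-21.5,42),(21.5,42)): print(proj(b,[T[0]+dx,T[1],T[2]+off+dz]).round(1))
print('front bottom',proj(b,[T[0],T[1]+21.5,T[2]+off]).round(1))
print(delta(v2w([5,0,T[2]]),D))
E
```

```text
time: 9.65
tool_pos: [474.1, 467.4, 125.0]
tcp_rot: [-179.9, -0.2, -166.2]
ft_force: [0.1, -0.4, -2.1]
finger_gap: 41.7
grip_force: 40.9
[474.43574401 467.73646133 125.80989283]
...........................................#####......................
...........................#...............#####......................
...........................................#####......................
...........................................#####......................
...........................................#####......................
...........................................#####......................
..........................................######......................
..........................#...............######.........##...........
..........................##..............#####..........##...........
..........................###.............#####..........###.####.....
.................####....######...........#####..........##.######....
................#####....######...........#####...........#.######....
................#####....######...........#####.............#####.....
[... 4249 characters left out ...]
...........
......................................................................
......................................................................
......................................................................
......................................................................
....................................................................##
...................................................................###
...................................................................##.
[249.7 250.9]
[229.1 248. ]
[248.6 234. ]
[227.3 231.1]
front bottom [236.  256.3]
(array([-4.03055444e+00, -1.76583652e+01,  1.45474103e-02]), array([-0.0015279 , -0.00308201,  0.00035163]))
```

```bash
python3 -m handwheel '{"series":[[[-1,-4.4,0,0,0,0,0.4],[-2,-8.8,0,0,0,0,0.4],[-3,-13.2,0,0,0,0,0.4],[-3.9,-17.6,0,0,0,0,0.4],[-3.9,-17.6,0,0,0,0,0.4],[-3.9,-17.6,0,0,0,0,0.4],[-3.9,-17.6,0,0,0,0,0.4],[-3.9,-17.6,0,0,0,0,0.4]]]}' 40; python3 - <<'E'
from h import *
a=snap('top','t10.png');b=snap('side','s10.png')
s=status.sense();T=s['tool_pos'];print(T,w2v(T),s['ft_force'],s['joint_pos'].round(1))
print(delta(v2w([5,0,60]),D))
print('front bottom pred',proj(b,[T[0],T[1]+21.5,T[2]+21.6]).round(1),proj(b,[T[0]-21.5,T[1],T[2]+21.6]).round(1),proj(b,[T[0]+21.5,T[1],T[2]+21.6]).round(1))
im=b['img'][170:225,205:275].astype(int);m=((im.max(2)-im.min(2)<25)&(im.min(2)>95));print('\n'.join(''.join('#' if v else '.' for v in row) for row in m))
E
```

```text
time: 10.75
tool_pos: [554.8, 307.9, 128.0]
tcp_rot: [180.0, -0.0, -166.1]
ft_force: [-0.1, 0.6, -2.1]
finger_gap: 42.0
grip_force: 41.3
[554.93705329 307.67136129 128.05620008] [  4.62928992   1.92261853 128.05620008] [-0.49848343  0.7788497  -2.03632582] [ 24.4  15.   84.    0.   81.  -79.5]
(array([-0.03706305, -0.19245916,  6.80561447]), array([ 2.08569624e-05, -4.10481320e-05,  1.49360689e-03]))
front bottom pred [224.4 206.4] [236.2 202.5] [218.8 200.4]
..............####....................................................
.............#####....................................................
..............####....................................................
......................................................................
......................................................................
......................................................................
......................................................................
......................................................................
....................................................................
[... 2568 characters left out ...]
.............................................................
......................................................................
......................................................................
......................................................................
.........................#...................................####.....
.................##..........................................###......
................###..........................................####.....
................##...........................................####.....
................##...........................................####.....
.............................................................####.....
```

```bash
python3 -m handwheel '{"series":[[[0,-0.15,2.5,0,0,0,0.4],[0,-0.15,5,0,0,0,0.4],[0,-0.15,6.8,0,0,0,0.4],[0,-0.15,7.3,0,0,0,0.4],[0,-0.15,7.5,0,0,0,0.4],[0,-0.15,7.5,0,0,0,0.4],[0,-0.15,7.5,0,0,0,0.4]]]}'; python3 -c "
from h import *
s=status.sense();print(s['tool_pos'],w2v(s['tool_pos']),s['ft_force'])"
```

```text
time: 11.72
tool_pos: [556.3, 305.8, 54.2]
tcp_rot: [180.0, 0.1, -166.2]
ft_force: [-0.0, 0.1, -1.5]
finger_gap: 41.7
grip_force: 41.3
[556.32648939 305.80085934  54.15533167] [ 5.53244165 -0.22531704 54.15533167] [-0.01947598  0.14803737 -1.52898149]
```

```bash
python3 -m handwheel '{"series":[[[0,0,0.1,0,0,0,0.4],[0,0,0.2,0,0,0,0.4],[0,0,0.3,0,0,0,0.4],[0,0,0.3,0,0,0,0.4],[0,0,0.3,0,0,0,0.4]]]}'
```

```text
time: 12.35
tool_pos: [555.7, 305.5, 50.5]
tcp_rot: [180.0, 0.0, -166.2]
ft_force: [-4.0, -1.6, 4.6]
finger_gap: 41.6
grip_force: 41.8
```

```bash
python3 -m handwheel '{"series":[[[0,0,0,0,0,0,0.7],[0,0,0,0,0,0,1],[0,0,0,0,0,0,1],[0,0,-2,0,0,0,1],[0,0,-5,0,0,0,1],[0,0,-9,0,0,0,1],[0,0,-10,0,0,0,1],[0,0,-10,0,0,0,1],[0,0,-10,0,0,0,1]]]}'; python3 - <<'E'
from h import *
print(delta(v2w([-214,0,190]),D))
E
```

```text
time: 13.48
tool_pos: [554.9, 305.1, 148.7]
tcp_rot: [-180.0, -0.1, -166.2]
ft_force: [0.8, 0.2, -0.5]
finger_gap: 85.7
grip_force: 0.0
(array([21.80264336,  0.05843479, -4.08434904]), array([-0.00036714, -0.00211664,  0.00034568]))
```

```bash
python3 -m handwheel '{"series":[[[5,0,-1,0,0,0,1],[10,0,-1,0,0,0,1],[15,0,-1,0,0,0,1],[20,0,-1,0,0,0,1],[21.8,0,-1,0,0,0,1],[21.8,0,-1,0,0,0,1],[21.8,0,-1,0,0,0,1],[21.8,0,-1,0,0,0,1]]]}'; python3 - <<'E'
from h import *
a=snap('top','t11.png');b=snap('side','s11.png')
T=status.sense()['tool_pos'];print(w2v(T))
print('pred piston top',proj(a,v2w([5,0,114])),proj(b,v2w([5,0,114])))
A=cv2.resize(a['img'][130:270,215:325],None,fx=3.6,fy=3.6,interpolation=2);B=cv2.resize(b['img'][170:260,195:335],None,fx=2.85,fy=2.85,interpolation=2)
C=np.zeros((504,800,3),np.uint8);C[:A.shape[0],:A.shape[1]]=A;C[:B.shape[0],400:400+B.shape[1]]=B
cv2.imwrite('pics/c9.png',C[:,:,::-1])
E
```

```text
time: 14.48
tool_pos: [344.5, 253.4, 159.8]
tcp_rot: [-180.0, -0.0, -166.2]
ft_force: [0.3, 0.8, -0.2]
finger_gap: 85.5
grip_force: 0.0
[-212.7957514    -0.57032304  159.83978295]
pred piston top [258.53176406 161.24157557] [228.626724   213.61266846]
```

View pics/c9.png

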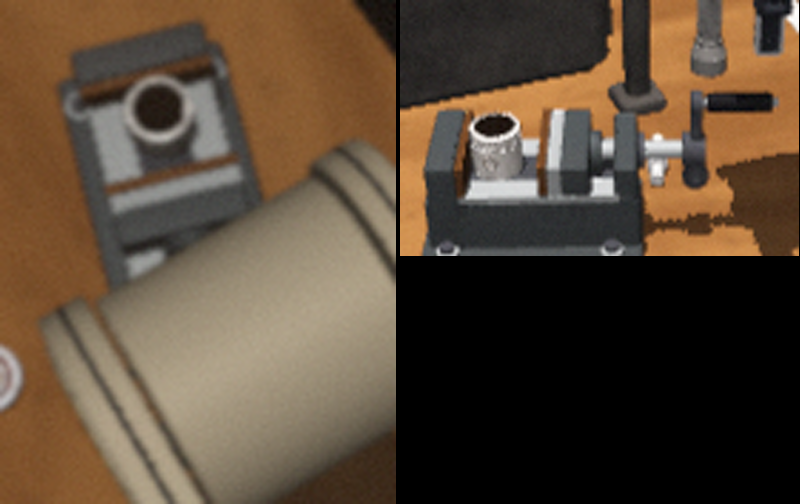

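The crop shows the piston upright between the jaws, rim at top (258.9,160.6) and side (228.7,214.9). That is within 1 px of v=(5,0), so it is centred. The near fingertip is at about side (325,188). I'll check that against the prediction before descending on the handle.

```bash
python3 - <<'E'
from h import *
b=load('s11.png')
for z in(160,185,200,210): print(z,proj(b,v2w([-212.8,42,z])).round(1),proj(b,v2w([-212.8,55,z])).round(1))
print('sleeve',proj(b,v2w([-228,-2,133])).round(1),proj(b,v2w([-173,-2,133])).round(1))
g=b['img'].astype(int).max(2)
print('\n'.join(''.join('#' if v<45 else '+' if v<90 else '.' for v in row) for row in g[170:212,300:335]))
print(delta(v2w([-212,-2,90]),D))
E
```

```text
160 [322.4 205.8] [323. 209.]
185 [322.9 196.3] [323.5 199.4]
200 [323.3 190.4] [323.9 193.5]
210 [323.5 186.5] [324.1 189.6]
sleeve [326.4 205.1] [303.2 205.4]
...++++............+############...
...++++............####++##++###...
..+++++............+###+++++++##...
...++++.............###+++++++##...
...++++.............###########+...
...++++.............++#######+.....
+++.+++...............######+......
+++..++...............######+......
+++.+++..............+######+......
.++.+................+######+......
+++++................+######+......
++++..+..............+######+......
++.++++..............+######+......
....+++..............+######+......
......+..............+######+......
+.....++.............+######.......
.......+.............+######.......
.....................+####++.......
......................++++.........
...................................
...................................
........+..........................
.+...++++..........................
....+++++..........................
.....++++..........................
+...+.++...........................
...................................
...................................
...................................
...................................
...................................
...................................
.......................+...........
...######################+.........
...##+###################+.........
...######################+.........
+..######################+.........
+++######################+.........
+..######################+.........
+..................................
+..................................
+..................................
(array([-0.08444908, -0.14127605,  6.98395549]), array([-2.41354374e-04, -6.96379177e-04, -7.35442844e-05]))
```

```bash
python3 -m handwheel '{"series":[[[0,-0.15,3,0,0,0,1],[0,-0.15,6,0,0,0,1],[0,-0.15,7.5,0,0,0,1],[0,-0.15,7.5,0,0,0,1],[0,-0.15,7.5,0,0,0,0.4],[0,-0.15,7.5,0,0,0,0.3],[0,-0.15,7.5,0,0,0,0.15],[0,-0.15,7.5,0,0,0,0.1],[0,-0.15,7.5,0,0,0,0.1],[0,-0.15,7.5,0,0,0,0.1],[0,-0.15,7.5,0,0,0,0.1]]]}' 50; python3 -c "
from h import *
s=status.sense();print(s['tool_pos'],w2v(s['tool_pos']),s['ft_force'])"
```

```text
time: 15.95
tool_pos: [344.5, 252.4, 85.5]
tcp_rot: [180.0, 0.0, -166.2]
ft_force: [-2.3, 3.5, 5.8]
finger_gap: 15.2
grip_force: 48.9
[344.49716414 252.4365365   85.52089185] [-212.91145403   -1.5208589    85.52089185] [-2.27852058  3.52172066  5.76410284]
```

```bash
cat > crank.py <<'E'
import sys
from h import *
Y0,Z0=float(0.0),85.5-45  # reported centre of the circle in tool coords (v y, z)
def state():
    s=status.sense();v=w2v(s['tool_pos']);a=np.radians(YAW);f=s['ft_force']
    fy=-np.sin(a)*f[0]+np.cos(a)*f[1];fx=np.cos(a)*f[0]+np.sin(a)*f[1];fz=f[2]
    th=np.arctan2(-(v[1]-Y0),v[2]-Z0)%(2*np.pi)
    if th>6.2: th-=2*np.pi
    t=np.array([-np.cos(th),-np.sin(th)]);n=np.array([-np.sin(th),np.cos(th)])
    print('t',s['time'],'v',v.round(1),'th',round(th,3),'rad',round(np.hypot(v[1]-Y0,v[2]-Z0),1),'Ftan',round(-(t@[fy,fz]),2),'Frad',round(n@[fy,fz],2),'Fx',round(fx,2),'gap',round(s['finger_gap'],1))
def table(th0,steps,r0=45,r1=45):
    for th in steps: print('[%.2f,%.2f,%.2f]'%(-.4*(th-th0),-.1*(r1*np.sin(th)-r0*np.sin(th0)),-.1*(r1*np.cos(th)-r0*np.cos(th0))),end=',')
    print()
state()
if len(sys.argv)>1:
    th0,d,n=map(float,sys.argv[1:4]);table(th0,th0+d*np.arange(1,int(n)+1))
E
python3 crank.py 0.03 0.13 9
```

```text
t 15.95 v [-212.9   -1.5   85.5] th 0.034 rad 45.0 Ftan 4.16 Frad 5.63 Fx -1.37 gap 15.2
[-0.05,-0.58,0.06],[-0.10,-1.15,0.19],[-0.16,-1.70,0.39],[-0.21,-2.22,0.66],[-0.26,-2.69,1.00],[-0.31,-3.12,1.40],[-0.36,-3.50,1.84],[-0.42,-3.81,2.34],[-0.47,-4.06,2.87],
```

```bash
python3 -m handwheel '{"series":[[[-0.05,-0.58,0.06,0,0,0,0.1],[-0.10,-1.15,0.19,0,0,0,0.1],[-0.16,-1.70,0.39,0,0,0,0.1],[-0.21,-2.22,0.66,0,0,0,0.1],[-0.26,-2.69,1.00,0,0,0,0.1],[-0.31,-3.12,1.40,0,0,0,0.1]]]}' >/dev/null; python3 crank.py 0.81 0.13 6
```

```text
t 16.7 v [-209.8  -32.    71.1] th 0.808 rad 44.3 Ftan 8.42 Frad -8.73 Fx 1.34 gap 15.0
[-0.05,-0.37,0.45],[-0.10,-0.69,0.94],[-0.16,-0.93,1.47],[-0.21,-1.11,2.03],[-0.26,-1.21,2.61],[-0.31,-1.24,3.19],
```

```bash
python3 -m handwheel '{"series":[[[-0.05,-0.37,0.45,0,0,0,0.1],[-0.10,-0.69,0.94,0,0,0,0.1],[-0.16,-0.93,1.47,0,0,0,0.1],[-0.21,-1.11,2.03,0,0,0,0.1],[-0.26,-1.21,2.61,0,0,0,0.1],[-0.31,-1.24,3.19,0,0,0,0.1]]]}' >/dev/null; python3 crank.py 1.59 0.13 6
```

```text
t 17.45 v [-206.6  -43.8   39.7] th 1.589 rad 43.8 Ftan 8.6 Frad -13.65 Fx -2.81 gap 15.5
[-0.05,0.05,0.58],[-0.10,0.17,1.15],[-0.16,0.37,1.70],[-0.21,0.64,2.22],[-0.26,0.97,2.71],[-0.31,1.36,3.14],
```

```bash
sed -i 's/Y0,Z0=float(0.0)/Y0,Z0=float(1.0)/' crank.py; python3 -m handwheel '{"series":[[[-0.05,0.15,0.58,0,0,0,0.1],[-0.10,0.27,1.15,0,0,0,0.1],[-0.16,0.47,1.70,0,0,0,0.1],[-0.21,0.74,2.22,0,0,0,0.1],[-0.26,1.07,2.71,0,0,0,0.1],[-0.31,1.46,3.14,0,0,0,0.1]]]}' >/dev/null; python3 crank.py 2.37 0.13 6
```

```text
t 18.2 v [-203.5  -30.6    8.5] th 2.362 rad 45.0 Ftan 6.2 Frad -10.69 Fx -5.5 gap 15.1
[-0.05,0.44,0.38],[-0.10,0.93,0.70],[-0.16,1.46,0.95],[-0.21,2.02,1.13],[-0.26,2.59,1.24],[-0.31,3.18,1.27],
```

```bash
sed -i 's/85.5-45/86.5-45/' crank.py; python3 -m handwheel '{"series":[[[-0.05,0.44,0.28,0,0,0,0.1],[-0.10,0.93,0.60,0,0,0,0.1],[-0.16,1.46,0.85,0,0,0,0.1],[-0.21,2.02,1.03,0,0,0,0.1],[-0.26,2.59,1.14,0,0,0,0.1],[-0.31,3.18,1.17,0,0,0,0.1]]]}' >/dev/null; python3 crank.py 3.15 0.13 6
```

```text
t 18.95 v [-200.9   -0.9   -4.2] th 3.101 rad 45.7 Ftan 7.88 Frad -3.08 Fx 0.55 gap 15.1
[-0.05,0.58,-0.04],[-0.10,1.16,-0.16],[-0.16,1.71,-0.35],[-0.21,2.23,-0.61],[-0.26,2.72,-0.94],[-0.31,3.15,-1.33],
```

```bash
python3 -m handwheel '{"series":[[[-0.05,0.58,-0.04,0,0,0,0.1],[-0.10,1.16,-0.16,0,0,0,0.1],[-0.16,1.71,-0.35,0,0,0,0.1],[-0.21,2.23,-0.61,0,0,0,0.1],[-0.26,2.72,-0.94,0,0,0,0.1]]]}' >/dev/null; python3 crank.py 3.8 0.1 4
```

```text
t 19.575 v [-198.7   26.2    4. ] th 3.733 rad 45.2 Ftan 9.29 Frad 8.19 Fx 7.48 gap 15.0
[-0.04,0.34,-0.29],[-0.08,0.65,-0.62],[-0.12,0.93,-0.97],[-0.16,1.17,-1.35],
```

```bash
python3 -m handwheel '{"series":[[[-0.04,0.34,-0.29,0,0,0,0.1],[-0.08,0.66,-0.61,0,0,0,0.1],[-0.12,0.94,-0.95,0,0,0,0.1]]]}' >/dev/null; python3 crank.py 4.1 0.1 4
```

```text
t 19.95 v [-197.4   36.5   13.4] th 4.042 rad 45.3 Ftan 8.81 Frad 8.81 Fx 6.73 gap 15.2
[-0.04,0.24,-0.38],[-0.08,0.44,-0.78],[-0.12,0.60,-1.20],[-0.16,0.72,-1.64],
```

```bash
python3 -m handwheel '{"series":[[[-0.08,0.29,-0.38,0,0,0,0.1],[-0.12,0.49,-0.78,0,0,0,0.1]]]}' >/dev/null; python3 crank.py 4.3 0.1 3
```

```text
t 20.2 v [-196.5   41.6   21.1] th 4.248 rad 45.4 Ftan 9.21 Frad 7.76 Fx 4.81 gap 15.1
[-0.04,0.16,-0.42],[-0.08,0.28,-0.86],[-0.12,0.35,-1.30],
```

```bash
python3 -m handwheel '{"series":[[[-0.04,0.16,-0.42,0,0,0,0.1],[-0.08,0.28,-0.86,0,0,0,0.1]]]}' >/dev/null; python3 crank.py 4.5 0.1 3
```

```text
t 20.45 v [-195.6   44.9   29.9] th 4.455 rad 45.4 Ftan 8.41 Frad 8.45 Fx 4.64 gap 15.2
[-0.04,0.07,-0.44],[-0.08,0.10,-0.89],[-0.12,0.08,-1.34],
```

```bash
python3 -m handwheel '{"series":[[[-0.04,0.11,-0.44,0,0,0,0.1],[-0.08,0.14,-0.89,0,0,0,0.1]]]}' >/dev/null; python3 crank.py 4.7 0.1 3
```

```text
t 20.7 v [-194.8   46.4   38.9] th 4.655 rad 45.5 Ftan 10.3 Frad 5.62 Fx 3.98 gap 15.3
[-0.04,-0.02,-0.45],[-0.08,-0.08,-0.90],[-0.12,-0.18,-1.33],
```

```bash
python3 -m handwheel '{"series":[[[-0.04,-0.02,-0.45,0,0,0,0.1],[-0.08,-0.08,-0.90,0,0,0,0.1]]]}' >/dev/null; python3 crank.py 4.9 0.1 3
```

```text
t 20.95 v [-194.    45.9   48. ] th 4.855 rad 45.4 Ftan 10.1 Frad 5.48 Fx 3.98 gap 15.1
[-0.04,-0.11,-0.44],[-0.08,-0.25,-0.86],[-0.12,-0.45,-1.27],
```

```bash
python3 -m handwheel '{"series":[[[-0.02,-0.05,-0.22,0,0,0,0.1],[-0.04,-0.11,-0.44,0,0,0,0.1]]]}' >/dev/null; python3 crank.py 5.0 0.1 3; python3 - <<'E'
from h import *
snap('top','t12.png');s=snap('side','s12.png')
g=s['img'][205:232,215:262].astype(int)
print('\n'.join(''.join('B' if (q[0]-q[2]>35) else '#' if q.max()<80 else '+' if q.max()<130 else '.' for q in row) for row in g))
E
```

```text
t 21.2 v [-193.6   45.    52.4] th 4.955 rad 45.3 Ftan 10.24 Frad 6.02 Fx 3.89 gap 15.0
[-0.04,-0.15,-0.42],[-0.08,-0.34,-0.83],[-0.12,-0.57,-1.22],
BBBBBBBBBBBBBBBBBBBBBBBBBBBBBBBBBBBBBBBBBBBBBBB
BBBBBBBBBBBBBBBBBBBBBBBBBBBBBBBBBBBBBBBBBBBBBBB
BBBBBBBBBBBBBBBBBBBBBBBBBBBBBBBBBBBBBBBBBBBBBBB
BBBBBBBBBBBBBBBBBBBBBBBBBBBBBBBBBBBBBBBBBBBBBBB
+++BBBBBBBBBBBBBBBBBBBBBBB....+++++++++BBBBBBBB
++#BBBBBBB++++..BBBBBBBBBB....+++++++++BBBBBBBB
+++BB+..##########.BBBBBBB....+++++++++BBBBBBBB
++BBB.+###########+..BBBB.....++++++++#BBBBBBBB
++BB..#############..BBBB+....++++++++#BBBBBBBB
++BB.+#############..BBBB+...+++++++++#BBBBBBBB
+#BB..############+..BBBB....+++++++++#BBBBBBBB
#BB....#########+.....BBB....+++++++++#+++BBBBB
#BBB......###++.....+.BBB....+++++++++#++++BBBB
#BBB+..............+++BBB....+++++++++#++++BBBB
+BBB.............+++.BBBB....+++++++++#++++....
#BB#+............++.+BBB.....+++++++++#++++....
BBB#+...........+++.+BBB.....+++++++++#++++....
BBB#+............+.++BBB.....+++++++++#++++....
BBB##..............++BBB....+++++++++##++++....
BBB##..............++BBB....+++++++++####++....
BBB##+............+++BBB....+++++++++######++++
BB###+...+.+.......+BBBB....+++++++++##########
BB###+..++..+......+BBB.....+++++++++##########
BB###+..++..+......+BBB.....+++++++++##########
BB###+.............+BBB+....+++++++++##########
BB###+.............+#BB+++++################+++
BB###++...........++#BB#++++################+++
```

```bash
python3 -m handwheel '{"series":[[[-0.02,-0.07,-0.21,0,0,0,0.1],[-0.04,-0.15,-0.42,0,0,0,0.1]]]}' >/dev/null; python3 crank.py 5.1 0.05 2
```

```text
t 21.55 v [-193.2   43.7   56.6] th 5.052 rad 45.3 Ftan 11.04 Frad 4.54 Fx 3.56 gap 15.1
[-0.02,-0.09,-0.21],[-0.04,-0.19,-0.41],
```

```bash
python3 -m handwheel '{"series":[[[-0.02,-0.09,-0.21,0,0,0,0.1],[-0.04,-0.19,-0.41,0,0,0,0.1]]]}' >/dev/null; python3 crank.py 5.2 0.05 2
```

```text
t 21.8 v [-192.8   42.    60.7] th 5.152 rad 45.3 Ftan 12.05 Frad 4.06 Fx 4.01 gap 15.0
[-0.02,-0.11,-0.20],[-0.04,-0.23,-0.39],
```

```bash
python3 -m handwheel '{"series":[[[-0.02,-0.11,-0.20,0,0,0,0.1],[-0.04,-0.23,-0.39,0,0,0,0.1]]]}' >/dev/null; python3 crank.py 5.3 0.05 2
```

```text
t 22.05 v [-192.4   39.8   64.7] th 5.251 rad 45.2 Ftan 12.15 Frad 4.89 Fx 2.75 gap 14.9
[-0.02,-0.13,-0.18],[-0.04,-0.27,-0.36],
```

```bash
python3 -m handwheel '{"series":[[[-0.02,-0.13,-0.18,0,0,0,0.1],[-0.04,-0.26,-0.37,0,0,0,0.1]]]}' >/dev/null; python3 crank.py 5.4 0.05 2
```

```text
t 22.3 v [-191.9   37.3   68.4] th 5.351 rad 45.2 Ftan 13.49 Frad 3.01 Fx 3.59 gap 14.8
[-0.02,-0.15,-0.17],[-0.04,-0.30,-0.33],
```

Force has risen steadily from about 8.8 N in free turning to about 13.1 N, which is roughly 48 N of squeeze, with touch near 4.65 rad. That is inside 25–75 N for any plausible base value. Releasing the crank and retreating upwards.

```bash
python3 -m handwheel '{"series":[[[0,0,0,0,0,0,0.3],[0,0,0,0,0,0,0.5],[0,0,0,0,0,0,0.5],[0,0,0,0,0,0,0.5],[0,0,-2,0,0,0,0.5],[0,0,-5,0,0,0,0.5],[0,0,-9,0,0,0,0.5],[0.5,0,-13,0,0,0,0.5],[0.5,0,-13,0,0,0,0.5],[0.5,0,-13,0,0,0,0.5]]]}'; python3 - <<'E'
from h import *
a=snap('top','t13.png');s=snap('side','s13.png')
print(status.sense()['tool_pos'],'pred rim',proj(a,v2w([8.5,0,114])).round(1),proj(s,v2w([8.5,0,114])).round(1))
print('handle pred',proj(s,v2w([-201+21.4,-45*np.sin(5.35),88+45*np.cos(5.35)])).round(1))
g=s['img'][205:232,215:262].astype(int)
print('\n'.join(''.join('B' if (q[0]-q[2]>35) else '#' if q.max()<80 else '+' if q.max()<130 else '.' for q in row) for row in g))
g=s['img'][195:232,290:335].astype(int).max(2)
print('\n'.join(''.join('#' if q<60 else '.' for q in row) for row in g))
A=cv2.resize(a['img'][130:270,215:325],None,fx=3.6,fy=3.6,interpolation=2);B=cv2.resize(s['img'][170:260,195:335],None,fx=2.85,fy=2.85,interpolation=2)
C=np.zeros((504,800,3),np.uint8);C[:A.shape[0],:A.shape[1]]=A;C[:B.shape[0],400:400+B.shape[1]]=B
C[260:500,400:720]=cv2.resize(s['img'],(320,240));cv2.imwrite('pics/c10.png',C[:,:,::-1])
E
```

```text
time: 23.55
tool_pos: [351.4, 293.0, 199.1]
tcp_rot: [-180.0, -0.0, -166.2]
ft_force: [-0.4, 0.3, -0.3]
finger_gap: 42.8
grip_force: 0.0
[350.81324697 292.65334473 198.03507975] pred rim [258.2 159.8] [227.2 213.6]
handle pred [306.9 220.9]
BBBBBBBBBBBBBBBBBBBBBBBBBBBBBBBBBBBBBBBBBBBBBBB
BBBBBBBBBBBBBBBBBBBBBBBBBBBBBBBBBBBBBBBBBBBBBBB
BBBBBBBBBBBBBBBBBBBBBBBBBBBBBBBBBBBBBBBBBBBBBBB
BBBBBBBBBBBBBBBBBBBBBBBBBBBBBBBBBBBBBBBBBBBBBBB
+++BBBBBBBBBBBBBBBBBBBBBBB...+++++++++BBBBBBBBB
++#BBBBBBB++++..BBBBBBBBBB...+++++++++BBBBBBBBB
+++BB+..##########..BBBBB....+++++++++BBBBBBBBB
++BBB.+###########+.BBBBB....++++++++#BBBBBBBBB
++BB..#############..BBBB+...++++++++#BBBBBBBBB
++BB.+#############..BBBB....++++++++#BBBBBBBBB
++BB..############+..BBBB....++++++++##BBBBBBBB
#BBB...#########+....+BBB...++++++++++++++BBBBB
#BBB......###++.....++BBB...+++++++++#+++#BBBBB
+BBB...............+++BBB...+++++++++#++++.BBBB
+BBB.............++++BBB....+++++++++#++++.....
#BB+.............++.+BBB....+++++++++#++++.....
BBB#+............++.+BBB....+++++++++#++++.....
BBB#+............++++BBB....++++++++##++++.
[... 1438 characters left out ...]
..........
.............................................
..............#############..................
....#######################..................
....########################.................
....########################.................
....########################.................
....########################.................
##########################...................
###..........................................
###..........................................
##...........................................
.............................................
.............................................
.............................................
.............................................
```

View pics/c10.png

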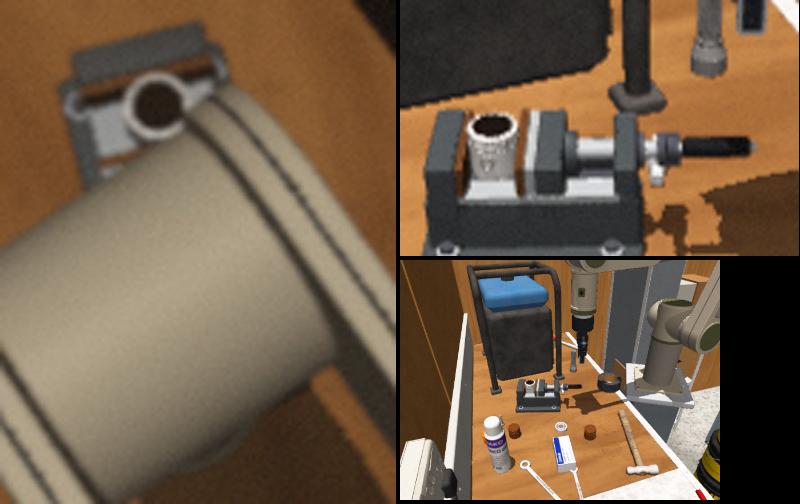

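The piston stands upright, pressed between both liners (rim at side ≈ (227,214)). The crank handle is free at (306,221), and the bystanders and torch are where they were. Handing in.

```bash
python3 -c "
from bench import r
print(r.hand_in())"
```

```text
the job is handed in; nothing more can be done
None
```

I handed the job in at about 24 s: the piston stands upright, centred across the jaws' width and clamped at roughly 48 N (estimated from the handle force), with the crank released and the loose parts and torch untouched.

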